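# Shim the rocking dispensary scale

### The job

The bench scale on the dispensary desk rocks because the foot at its near right corner (seen from the robot) has lost its rubber pad and hangs short of the desk. Without gripping or lifting anything, push the wooden wedge by its thick end along the desk, thin end first, under that foot until the scale stands level and no longer rocks; then press down with a fingertip on top of the scale's casing at the corner above that foot, to check that it stays firm, and move clear. Leave the wedge in place and do not disturb the other things on the desk.

Things in the scene. Friction and masses are not known exactly. Their poses are not given: they have to be found in the camera images.
- scale: White bench scale. Casing 200 (x) x 260 (y) mm, 20 to 65 mm above the desk when level. Origin: on the desk under the casing's middle; z up, +x away from the near (display) edge, +y to the left seen from the robot. Four feet 24 mm across at x = +-80, y = +-110 mm; the one at (-80, -110) is short. It cannot slide: it only rocks about the line through its near left and far right feet.
- short_foot (a point): Centre of the flat underside of the short foot, a bare steel disc 24 mm across. About 4 mm above the desk while the scale leans, 10.5 mm when level. It is 20 mm in from the casing's near edge and 20 mm in from its right edge.
- battery (a point): Bottom centre of a battery box hanging 15 mm below the casing, 60 (x) x 65 (y) mm, to the left of the short foot seen from the robot; keep the wedge clear of it.
- pan_top (a point): Top centre of the round steel pan, 136 mm across, 78 mm above the desk. A black display block (45 x 100 mm, 10 mm above the casing) stands on the near edge, from 20 mm right to 80 mm left of the casing's middle.
- corner_top (a point): Point on the flat top of the casing straight above the short foot, 65 mm above the desk when level: the place to press down (4 to 20 N is plenty; anywhere on the casing's top within about 25 mm of it).
- rock (a joint): Rocking angle of the scale, rad: 0 = level, its other feet all on the desk (hard stop); 0.05 = leaning fully down on the short-foot corner (hard stop), where its own weight rests it at the start. The corner bears on the wedge with 4 to 6 N. As the wedge goes in the angle falls to 0; then the wedge jams and the pushing force rises sharply.
- wedge: Plain wooden wedge, loose, about 60 g, 90 (x) x 60 (y) mm, lying before the short foot, thin end roughly towards it. Flat underside; top slopes from 18 mm at the upright heel face (x = -45) to 2 mm at the thin end (x = +45). Origin: centre of the underside, z up. The scale is level when the near rim of the foot is about 45 mm behind the thin end. The push takes 6 to 16 N; friction then holds it.
- carton: Medicine carton, white with a brown band, 75 x 50 x 30 mm, a bystander. Origin: centre of its underside.
- jar: Small white pill jar, 40 across, 55 tall mm, a bystander. Origin: centre of its underside.
- block: Flat square wooden block of even thickness, not the wedge, 50 x 50 x 20 mm, a bystander. Origin: centre of its underside.
- cup: White cup, 72 across, 85 tall mm, a bystander. Origin: centre of its underside.
- mug: Blue mug with a handle, 76 across, 90 tall mm, a bystander. Origin: centre of its underside.
- bottle: Amber medicine bottle, 52 across, 100 tall mm, a bystander. Origin: centre of its underside.
- stapler: Stapler, 130 x 36 x 40 mm, a bystander. Origin: centre of its underside.
There are look-alikes about, which are no part of the job. What is shaped like the wedge but turquoise or yellow is not meant.

How it is judged:
By the outcome, as a careful person would: the job done as asked, in the order asked, and still so for the second after the job is handed in, with the robot touching nothing.
It also fails if it takes over 59 s, if anything falls off the work surface, if the arm or the gripper's body presses on something with over 40 N, if the wrist force passes 120 N, or if a joint passes its speed limit or range.

### The arm

A 6-joint arm with a two-finger parallel gripper is mounted at the origin on the work surface. World frame = base frame: x ahead of the robot, y to its left, z up, the work surface at z = 0. Lengths are in m, angles in rad, forces in N, time in s.
With the tool pointing down it reaches from about 0.35 to 0.875 m from the base axis. Payload 4.2 kg.
Tool frame: the origin (TCP) lies midway between the tips of the shut fingers; the grasp point (between the pads) lies 19 mm behind it; z points along the fingers, x is the direction in which the jaws open and shut, and the axes are right-handed (so a half turn about z gives the same grasp; the last joint's range is limited). The gripper opens to 87 mm and grips with 3 to 60 N. Pads are 19 mm wide; open, the fingers measure 117 mm over their backs; the gripper's body (75 mm by 190 mm) begins 51 mm behind the grasp point.
Start: joints at [-1.015, 0.385, 0.008, 0, -1.194, -0.259], TCP at [0.183, -0.598, 0.223] pointing down, gripper open.
Joint ranges: [-3.14, 3.14], [-1.21, 2.06], [-1.07, 1.41], [-3.16, 2.05], [-2.99, -0.16], [-3.1, 3.1]. Speed limits (rad/s): [2.79, 2.79, 3.14, 3.14, 3.14, 3.14].

### API

Orientations are given as a unit quaternion [x, y, z, w].
In Python, from workcell import bot gives the robot as it stands.
- The arm moves only by the tool step_arm, never from a script. Its argument "commands" is a list that holds one entry, the list of rows, each a list of 7 numbers: the shift along the world's x, y, z in cm, then the turn, a rotation vector about the world's x, y, z in rad, then the finger opening in cm, from 0 to 8.7. In form: [[[dx, dy, dz, ax, ay, az, jaw], ...]]. A call has 1 to 20 rows; each row shifts and turns the commanded pose from where the row before left it; what a row does not reach is not made up. A row lasts 1/10 s, in which the tool goes at most 50 mm and 8.59 degrees, less where a joint would pass 70% of its speed; a pose out of reach is approached as far as the arm can. A call is refused whole if a number of a shift passes 5 or a number of a turn 0.15, either way. A call with a gripper value outside its range is refused whole. The fingers move at their own pace and stop on an object; the grip force is fixed at half the most. Time passes only in rows, so rows that do not move let the fingers close. It gives the time, the measured TCP pose, the force and the opening at its end, in the units of the state.
- bot.read_state(): the state, without advancing time (a new reading comes with each control period).
- bot.snapshot(name): name is "side" or "top"; returns the picture (384x512x3 uint8, red, green, blue); there is no depth.
- bot.camera_params(name): a dict with "K" (3x3 intrinsics, pixels), "D" ([k1, k2, p1, p2, k3] as OpenCV has them; the pictures are not rectified), "rvec" (rotation vector, rad) and "tvec" (3), from world to camera coordinates, as OpenCV has them. Camera axes: x right, y down, z forward; pixel columns grow to the right and rows downward; lengths in m; the calibration is good to about 2 mm. A picture is of the moment at which its call begins. camera_params takes no time and is no camera call.
- bot.hand_in(): hands the job in, once; it reports no verdict.
Trained networks look in the newest picture that a camera, given by its name, has taken for a name from the list of things; names that differ only in an ending like _2 or _b are one class to them, and where a whole thing is asked for, a point or a joint stands for the part that bears it (a point fixed in the world has none). Each returns a list of dicts, best first, with "confidence" (0 to 1); they miss things now and then, are a little off and sometimes report something else, mostly with a low value. They report only what shows in the picture. A call takes as long as a camera call. They do not tell look-alikes from the thing itself.
- bot.trace(thing, camera): "mask" (384x512 bool, what is visible of it) and "uv" ([column, row] in pixels, amid what is visible of it).
- bot.pinpoint(thing, camera): "uv" ([column, row] in pixels: a listed point, or the origin of a listed thing).
The state is a dict: "time": time; "joint_pos": joint angles; "dq": joint speeds; "joint_torque": joint torques, N m; "position": TCP position; "tcp_rot": TCP orientation; "force": force on the tool from outside, world axes, zero at the start; "moment": the same for the moment, N m; "finger_gap": finger opening in m.
Only numpy, scipy, OpenCV 4.12 (cv2) and the standard library are available. Lean on these libraries where they do the work, as an engineer would, in place of code of your own. Each camera call takes 0.05 s, during which the arm holds its last target. There are 200 camera calls.

## Working session

There is one attempt and no reset: what is moved stays moved. The work goes in short steps, Python scripts to look and compute and a tool call to move; the robot and the scene stay as the last step left them, time stands still between calls to the robot, and variables do not carry over. Pictures are saved under pics/ and viewed, about 8 in all and at most 12, crops included, and the job is handed in when it is done.

Besides the shell and the picture viewer there is one more tool, called after ">>>" by a JSON object that holds its "api" and its "payload", one argument or row to a line. step_arm: Moves the arm, as the interface text tells. Its arguments: {"type":"object","properties":{"commands":{"type":"array","items":{"type":"array","items":{"type":"array","items":{"type":"number"}}}}},"required":["commands"]}

```bash
mkdir -p pics; cat > h.py <<'E'
import numpy as np, cv2
from workcell import bot
def ray(cam,uv):
    p=bot.camera_params(cam);K=np.array(p["K"],float);D=np.array(p["D"],float)
    R=cv2.Rodrigues(np.array(p["rvec"],float))[0];t=np.array(p["tvec"],float).ravel()
    n=cv2.undistortPoints(np.array([[uv]],float),K,D)[0,0]
    return -R.T@t, R.T@np.array([n[0],n[1],1])
def at_z(cam,uv,z):
    o,d=ray(cam,uv); return o+d*(z-o[2])/d[2]
def proj(cam,P):
    p=bot.camera_params(cam)
    return cv2.projectPoints(np.array(P,float).reshape(-1,3),np.array(p["rvec"],float),np.array(p["tvec"],float),np.array(p["K"],float),np.array(p["D"],float))[0][:,0]
def save(cam,name,crop=None,s=1):
    im=bot.snapshot(cam)[:,:,::-1]
    if crop: im=im[crop[1]:crop[3],crop[0]:crop[2]]
    cv2.imwrite(f"pics/{name}.png",cv2.resize(im,None,fx=s,fy=s,interpolation=cv2.INTER_CUBIC)); 
E
python3 - <<'E'
from h import *
a=bot.snapshot("top");b=bot.snapshot("side")
cv2.imwrite("pics/a.png",cv2.resize(a[:,:,::-1],(800,600)));cv2.imwrite("pics/b.png",cv2.resize(b[:,:,::-1],(800,600)))
np.set_printoptions(precision=3,suppress=True)
for c in("top","side"):
  print(c,ray(c,(256,192)))
  for th,z in(("wedge",0),("scale",0),("short_foot",.004),("corner_top",.06),("pan_top",.078),("battery",.005),("carton",0),("jar",0),("block",0),("cup",0),("mug",0),("bottle",0),("stapler",0)):
    for r in bot.pinpoint(th,c)[:3]: print(th,r["confidence"],np.array(r["uv"]),at_z(c,r["uv"],z))
print(bot.read_state())
E
```

```text
top (array([0.396, 0.001, 1.572]), array([ 0.099, -0.009, -0.995]))
wedge 0.8 [270.2 200. ] [ 0.526 -0.061  0.   ]
wedge 0.7 [238.8 235.7] [0.404 0.042 0.   ]
wedge 0.61 [286.5 249.2] [ 0.362 -0.119  0.   ]
scale 0.98 [230.9 145.2] [0.712 0.077 0.   ]
scale 0.42 [114.8 167.9] [0.625 0.469 0.   ]
short_foot 0.86 [264.1 165.7] [ 0.643 -0.038  0.004]
corner_top 0.77 [265.2 161.8] [ 0.647 -0.04   0.06 ]
corner_top 0.54 [230.3 146.9] [0.694 0.076 0.06 ]
pan_top 0.61 [227.  132.6] [0.738 0.087 0.078]
battery 0.67 [236.5 161.1] [0.656 0.056 0.005]
battery 0.17 [357.  152.7] [ 0.694 -0.356  0.005]
carton 0.62 [306.8 190.9] [ 0.56  -0.185  0.   ]
jar 0.66 [195.8 202.2] [0.514 0.191 0.   ]
jar 0.38 [115.7 167.7] [0.626 0.466 0.   ]
block 0.74 [231.9 201.5] [0.518 0.068 0.   ]
cup 0.7 [268.6 199.6] [ 0.527 -0.056  0.   ]
cup 0.67 [229.2 133.7] [0.752 0.083 0.   ]
cup 0.63 [264.8 165.6] [ 0.644 -0.041  0.   ]
mug 0.96 [115.5 169.2] [0.621 0.466 0.   ]
bottle 0.53 [115.6 204.4] [0.501 0.46  0.   ]
bottle 0.29 [266.8 164.7] [ 0.647 -0.048  0.   ]
stapler 0.57 [393.7 200.5] [ 0.533 -0.481  0.   ]
s
[... 618 characters left out ...]
 0.698  0.079 -0.   ]
block 0.79 [259.2 230.8] [ 0.497  0.057 -0.   ]
cup 0.68 [299.3 166.9] [ 0.695 -0.36   0.   ]
cup 0.52 [346.  170.5] [ 0.547 -0.475  0.   ]
bottle 0.62 [153.5 288.9] [0.506 0.458 0.   ]
stapler 0.84 [348.1 169.1] [ 0.548 -0.49   0.   ]
{'time': 1.4, 'joint_pos': array([-1.015,  0.385,  0.008, -0.   , -1.194, -0.259]), 'dq': array([ 0.001, -0.001,  0.001, -0.   , -0.   ,  0.   ]), 'joint_torque': array([ -0.   , -39.047,  18.762,   4.224,   0.015,  -0.   ]), 'position': array([ 0.183, -0.598,  0.223]), 'tcp_rot': array([ 0.595,  0.804,  0.   , -0.   ]), 'force': array([-0.396,  0.635,  0.07 ]), 'moment': array([ 0.013,  0.032, -0.014]), 'finger_gap': 0.08701308993539096}
```

View pics/a.png

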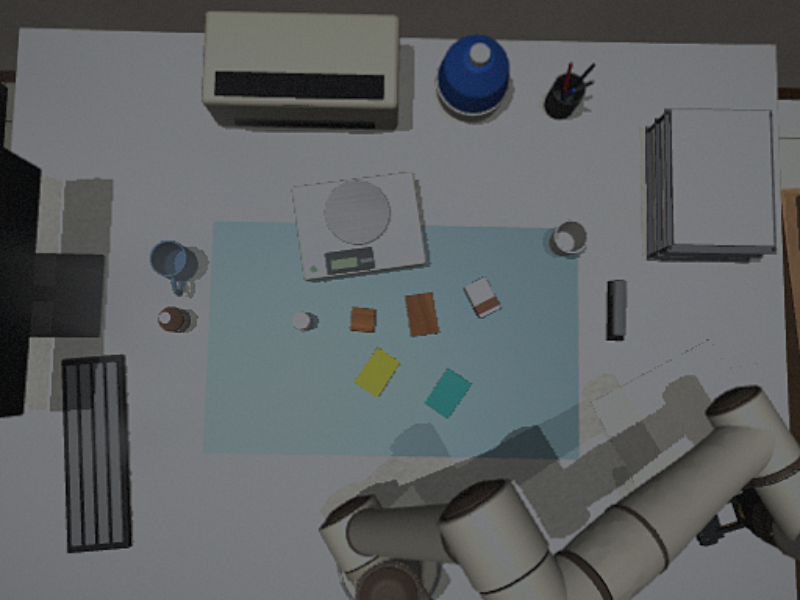

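View pics/b.png

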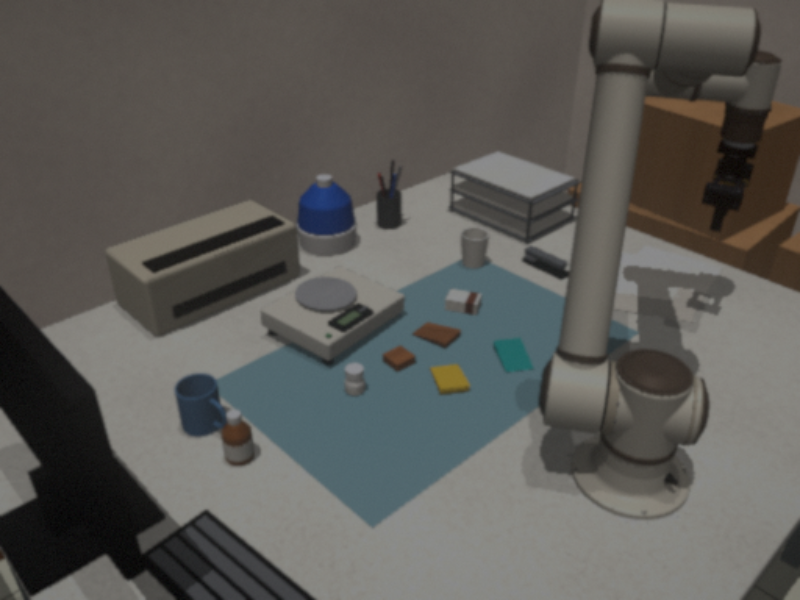

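The top view (800x600) shows the brown wedge at (422,314) with the scale's near right corner at about (427,264). The carton is at (482,298), the block at (363,320), and the look-alikes lie nearer the robot. I'll fit poses by silhouette in both views.

```bash
cat > fit.py <<'E'
from h import *
from scipy.optimize import minimize
def Rz(a): c,s=np.cos(a),np.sin(a); return np.array([[c,-s,0],[s,c,0],[0,0,1]])
def scale_pts(q,rock=.05):
    P=np.array([[x,y,z] for x in(-.1,.1) for y in(-.13,.13) for z in(.02,.065)])
    ax=np.array([-.16,.22,0]);ax/=np.linalg.norm(ax)
    Rr=cv2.Rodrigues(ax*rock)[0]; 
    if (Rr@np.array([-.08,-.11,0]))[2]>0: Rr=Rr.T
    return (Rr@P.T).T@Rz(q[2]).T+[q[0],q[1],0]
def wedge_pts(q):
    P=np.array([[-.045,y,z] for y in(-.03,.03) for z in(0,.018)]+[[.045,y,z] for y in(-.03,.03) for z in(0,.002)])
    return P@Rz(q[2]).T+[q[0],q[1],0]
def cube(dx,dy,h):
    P=np.array([[x,y,z] for x in(-dx/2,dx/2) for y in(-dy/2,dy/2) for z in(0,h)])
    return lambda q:P@Rz(q[2]).T+[q[0],q[1],0]
S=8
def fit(pts,masks,q0):
    big={c:cv2.resize(cv2.GaussianBlur(m.astype(np.float32),(0,0),.7),None,fx=4,fy=4) for c,m in masks.items()}
    def cost(q):
        t=0
        for c,m in big.items():
            uv=proj(c,pts(q));h=cv2.convexHull(((uv+.5)*4-.5).astype(np.float32))
            im=np.zeros(m.shape,np.uint8);cv2.fillConvexPoly(im,np.round(h*16).astype(int),1,shift=4,lineType=8)
            t+=np.abs(im-m).sum()/m.sum()
        return t
    best=None
    for a in(-.2,0,.2):
        q=np.array(q0)+[0,0,a]
        r=minimize(cost,q,method="Nelder-Mead",options=dict(initial_simplex=[q,q+[.01,0,0],q+[0,.01,0],q+[0,0,.1]],xatol=1e-4,fatol=1e-4))
        if best is None or r.fun<best.fun: best=r
    return best.x,best.fun
def masks(th,p0,z,cams=("top","side")):
    o={}
    for c in cams:
        r=[x for x in bot.trace(th,c)]
        r=[x for x in r if np.linalg.norm(at_z(c,x["uv"],z)[:2]-p0)<.05]
        if r:o[c]=r[0]["mask"]
    return o
E
python3 - <<'E'
from fit import *
np.set_printoptions(precision=4,suppress=True)
ims={c:bot.snapshot(c) for c in("top","side")}
def run(n,pts,q0,z):
    M=masks(n,q0[:2],z); out=[]
    for cs in(["top"],["side"],["top","side"]):
        if all(c in M for c in cs):
            q,f=fit(pts,{c:M[c] for c in cs},q0);print(n,cs,q,round(f,3))
    return q
qs=run("scale",scale_pts,[.72,.075,.12],.05)
qw=run("wedge",wedge_pts,[.52,-.056,.1],.01)
qc=run("carton",cube(.075,.05,.03),[.562,-.182,.4],.02)
qb=run("block",cube(.05,.05,.02),[.51,.062,0],.01)
foot=Rz(qs[2])@[-.08,-.11,0]+[qs[0],qs[1],0];print("foot",foot)
print("foot in wedge frame",Rz(qw[2]).T@(foot-[qw[0],qw[1],0]))
im=ims["top"][:,:,::-1].copy();s=6;x0,y0=210,140
im=cv2.resize(im[y0:240,x0:330],None,fx=s,fy=s,interpolation=cv2.INTER_CUBIC)
for P,col in((scale_pts(qs),(0,0,255)),(wedge_pts(qw),(0,255,0)),(cube(.075,.05,.03)(qc),(255,0,0))):
    h=cv2.convexHull(proj("top",P).astype(np.float32));cv2.polylines(im,[np.round(((h-[x0,y0])+.5)*s).astype(int)],True,col,1)
cv2.imwrite("pics/c.png",im)
E
```

```text
scale ['top'] [0.7066 0.0818 0.1686] 0.046
scale ['side'] [0.7037 0.0826 0.1895] 0.085
scale ['top', 'side'] [0.7058 0.0817 0.169 ] 0.133
wedge ['top'] [ 0.5238 -0.0568  0.1811] 0.123
wedge ['side'] [ 0.5185 -0.0591  0.1492] 0.164
wedge ['top', 'side'] [ 0.5211 -0.0582  0.1737] 0.331
carton ['top'] [ 0.5627 -0.1855  0.5039] 0.171
carton ['side'] [ 0.555  -0.1828  0.6009] 0.199
carton ['top', 'side'] [ 0.5604 -0.1855  0.5114] 0.44
block ['top'] [ 0.507   0.0685 -0.0848] 0.175
foot [ 0.6454 -0.0402  0.    ]
foot in wedge frame [ 0.1256 -0.0038  0.    ]
```

View pics/c.png

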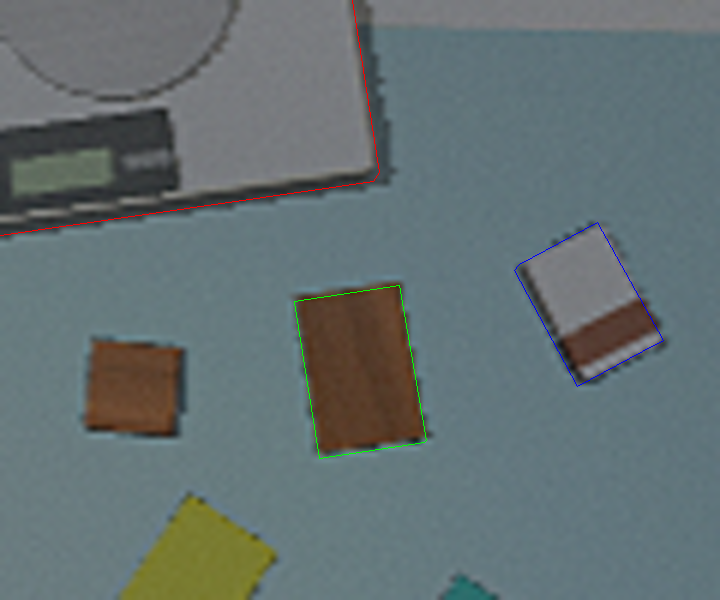

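Both fits agree, and the overlay matches the picture. The wedge is at about (0.523,-0.057) with yaw 0.175, the foot at about (0.646,-0.040), and about 112 mm of travel is needed. Next I'll move above the spot behind the heel.

>>> {"api": "step_arm", "payload": {
  "commands": [
    [[1.8, 3.5, 0, 0, 0, -0.12, 2], [1.8, 3.5, 0, 0, 0, 0, 2], [1.8, 3.5, 0, 0, 0, 0, 2], [1.8, 3.5, 0, 0, 0, 0, 2], [1.8, 3.5, 0, 0, 0, 0, 2], [1.8, 3.5, 0, 0, 0, 0, 2], [1.8, 3.5, 0, 0, 0, 0, 2], [1.8, 3.5, 0, 0, 0, 0, 2], [1.8, 3.5, 0, 0, 0, 0, 2], [1.8, 3.5, 0, 0, 0, 0, 2], [1.8, 3.5, 0, 0, 0, 0, 2], [1.8, 3.5, 0, 0, 0, 0, 2], [1.8, 3.5, 0, 0, 0, 0, 2], [1.8, 3.5, 0, 0, 0, 0, 2], [1.8, 3.5, 0, 0, 0, 0, 2], [0.2, 0.4, -3, 0, 0, 0, 2], [0, 0, -3, 0, 0, 0, 2], [0, 0, -3, 0, 0, 0, 2], [0, 0, -3, 0, 0, 0, 2], [0, 0, 0, 0, 0, 0, 2]]
  ]
}}

```text
time: 3.9
position: [0.4518, -0.0689, 0.0994]
tcp_rot: [0.642, 0.767, -0.003, -0.003]
force: [0.0, -0.0, -0.2]
finger_gap: 0.0202
```

>>> {"api": "step_arm", "payload": {
  "commands": [
    [[0, 0, -2.5, 0, 0, 0, 2], [0, 0, -2.5, 0, 0, 0, 2], [0, 0, -2, 0, 0, 0, 2], [0, 0, -1.5, 0, 0, 0, 2], [0, 0, -0.7, 0, 0, 0, 2], [0, 0, 0, 0, 0, 0, 2], [0, 0, 0, 0, 0, 0, 2]]
  ]
}}

```text
time: 4.6
position: [0.4559, -0.0685, 0.0116]
tcp_rot: [0.642, 0.767, 0.001, 0.001]
force: [-0.5, -0.1, -0.1]
finger_gap: 0.0202
```

```bash
python3 - <<'E'
from h import *
s=bot.read_state();print(s["time"],s["position"],s["force"])
save("side","d",(200,130,400,280),4)
E
```

```text
4.6 [ 0.45587748 -0.06853184  0.01163558] [-0.46225282 -0.12015954 -0.11495085]
```

View pics/d.png

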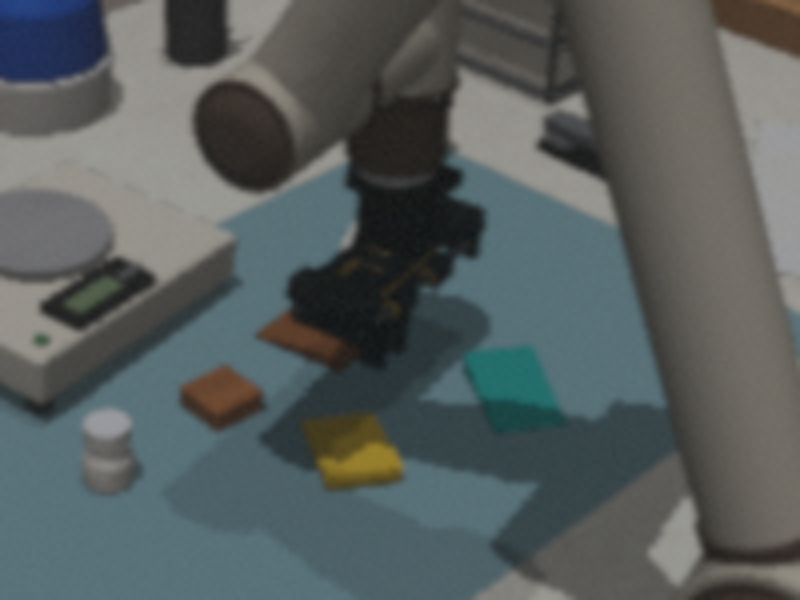

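The fingers stand just behind the heel, at about (375,345) in the crop, and clear of the look-alikes. I'll lower slightly and push most of the free travel.

>>> {"api": "step_arm", "payload": {
  "commands": [
    [[0, 0, -0.4, 0, 0, 0, 2], [0.5, 0.07, 0, 0, 0, 0, 2], [0.5, 0.07, 0, 0, 0, 0, 2], [0.4, 0.05, 0, 0, 0, 0, 2], [0.4, 0.05, 0, 0, 0, 0, 2], [0.4, 0.05, 0, 0, 0, 0, 2], [0.4, 0.05, 0, 0, 0, 0, 2], [0.4, 0.05, 0, 0, 0, 0, 2], [0.4, 0.05, 0, 0, 0, 0, 2], [0.4, 0.05, 0, 0, 0, 0, 2], [0.4, 0.05, 0, 0, 0, 0, 2], [0.4, 0.05, 0, 0, 0, 0, 2], [0.4, 0.05, 0, 0, 0, 0, 2], [0.4, 0.05, 0, 0, 0, 0, 2], [0.4, 0.05, 0, 0, 0, 0, 2], [0.4, 0.05, 0, 0, 0, 0, 2], [0.4, 0.05, 0, 0, 0, 0, 2], [0.4, 0.05, 0, 0, 0, 0, 2], [0, 0, 0, 0, 0, 0, 2]]
  ]
}}

```text
time: 6.55
position: [0.5257, -0.0596, 0.0066]
tcp_rot: [0.642, 0.767, 0.0, 0.0]
force: [0.1, -0.3, -0.1]
finger_gap: 0.0202
```

```bash
python3 - <<'E'
from h import *
s=bot.read_state();print(s["time"],s["position"],s["force"])
a=bot.snapshot("top")[150:230,220:320,::-1];b=bot.snapshot("side")[150:250,200:325,::-1]
cv2.imwrite("pics/e.png",np.hstack([cv2.resize(a,(400,320),interpolation=2),cv2.resize(b,(400,320),interpolation=2)]))
E
```

```text
6.55 [ 0.52565237 -0.05962694  0.00660651] [ 0.05081428 -0.33674056 -0.06031464]
```

View pics/e.png

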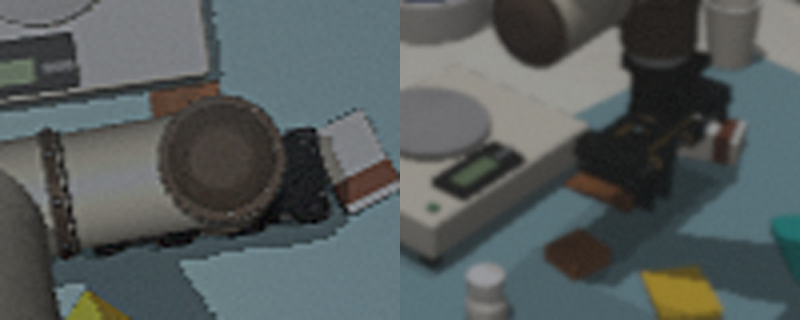

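The wedge's thin end is just passing under the casing edge, pointing straight, and the carton is untouched. I'll keep pushing and watch the force.

>>> {"api": "step_arm", "payload": {
  "commands": [
    [[0.3, 0.05, 0, 0, 0, 0, 2], [0.3, 0.05, 0, 0, 0, 0, 2], [0.3, 0.05, 0, 0, 0, 0, 2], [0.3, 0.05, 0, 0, 0, 0, 2], [0.3, 0.05, 0, 0, 0, 0, 2], [0.3, 0.05, 0, 0, 0, 0, 2], [0.3, 0.05, 0, 0, 0, 0, 2], [0.3, 0.05, 0, 0, 0, 0, 2], [0.3, 0.05, 0, 0, 0, 0, 2], [0.3, 0.05, 0, 0, 0, 0, 2]]
  ]
}}

```text
time: 7.65
position: [0.5465, -0.0564, 0.0053]
tcp_rot: [0.643, 0.766, -0.007, -0.006]
force: [-14.2, -1.6, 11.3]
finger_gap: 0.0201
```

>>> {"api": "step_arm", "payload": {
  "commands": [
    [[0.2, 0.03, 0, 0, 0, 0, 2], [0.2, 0.03, 0, 0, 0, 0, 2], [0.2, 0.03, 0, 0, 0, 0, 2], [0.2, 0.03, 0, 0, 0, 0, 2], [0.2, 0.03, 0, 0, 0, 0, 2]]
  ]
}}

```text
time: 8.15
position: [0.5568, -0.0549, 0.0054]
tcp_rot: [0.643, 0.766, -0.006, -0.006]
force: [-13.3, -2.0, 9.3]
finger_gap: 0.02
```

>>> {"api": "step_arm", "payload": {
  "commands": [
    [[0.2, 0.03, 0, 0, 0, 0, 2], [0.2, 0.03, 0, 0, 0, 0, 2]]
  ]
}}

```text
time: 8.35
position: [0.561, -0.0543, 0.0054]
tcp_rot: [0.643, 0.766, -0.006, -0.006]
force: [-13.0, -1.7, 8.6]
finger_gap: 0.0199
```

>>> {"api": "step_arm", "payload": {
  "commands": [
    [[0.2, 0.03, 0, 0, 0, 0, 2], [0.2, 0.03, 0, 0, 0, 0, 2], [0.2, 0.03, 0, 0, 0, 0, 2], [0.2, 0.03, 0, 0, 0, 0, 2]]
  ]
}}

```text
time: 8.75
position: [0.5693, -0.0531, 0.0054]
tcp_rot: [0.643, 0.766, -0.006, -0.006]
force: [-12.3, -1.9, 8.4]
finger_gap: 0.0197
```

>>> {"api": "step_arm", "payload": {
  "commands": [
    [[0.2, 0.03, 0, 0, 0, 0, 2], [0.2, 0.03, 0, 0, 0, 0, 2]]
  ]
}}

```text
time: 8.95
position: [0.5735, -0.0524, 0.0054]
tcp_rot: [0.643, 0.766, -0.006, -0.005]
force: [-12.9, -1.2, 6.8]
finger_gap: 0.0199
```

>>> {"api": "step_arm", "payload": {
  "commands": [
    [[0.2, 0.03, 0, 0, 0, 0, 2], [0.1, 0.02, 0, 0, 0, 0, 2]]
  ]
}}

```text
time: 9.15
position: [0.5769, -0.0519, 0.0053]
tcp_rot: [0.643, 0.766, -0.006, -0.005]
force: [-11.6, -2.2, 7.7]
finger_gap: 0.0204
```

>>> {"api": "step_arm", "payload": {
  "commands": [
    [[0.1, 0.02, 0, 0, 0, 0, 2], [0.1, 0.02, 0, 0, 0, 0, 2]]
  ]
}}

```text
time: 9.35
position: [0.5788, -0.0515, 0.0054]
tcp_rot: [0.643, 0.766, -0.006, -0.005]
force: [-11.2, -2.4, 8.1]
finger_gap: 0.02
```

>>> {"api": "step_arm", "payload": {
  "commands": [
    [[0.1, 0.02, 0, 0, 0, 0, 2], [0.1, 0.02, 0, 0, 0, 0, 2]]
  ]
}}

```text
time: 9.55
position: [0.5809, -0.0511, 0.0054]
tcp_rot: [0.643, 0.766, -0.006, -0.005]
force: [-11.3, -2.1, 7.7]
finger_gap: 0.02
```

>>> {"api": "step_arm", "payload": {
  "commands": [
    [[0.1, 0.02, 0, 0, 0, 0, 2], [0.1, 0.02, 0, 0, 0, 0, 2]]
  ]
}}

```text
time: 9.75
position: [0.583, -0.0507, 0.0054]
tcp_rot: [0.643, 0.766, -0.006, -0.005]
force: [-11.0, -2.8, 7.6]
finger_gap: 0.02
```

>>> {"api": "step_arm", "payload": {
  "commands": [
    [[0.1, 0.02, 0, 0, 0, 0, 2], [0.1, 0.02, 0, 0, 0, 0, 2]]
  ]
}}

```text
time: 9.95
position: [0.5841, -0.0505, 0.0054]
tcp_rot: [0.643, 0.766, -0.006, -0.006]
force: [-14.3, -2.2, 9.9]
finger_gap: 0.0201
```

The force is starting to rise at x=0.584, so I'll confirm the jam.

>>> {"api": "step_arm", "payload": {
  "commands": [
    [[0.1, 0.02, 0, 0, 0, 0, 2], [0.1, 0.02, 0, 0, 0, 0, 2]]
  ]
}}

```text
time: 10.15
position: [0.5842, -0.0505, 0.0054]
tcp_rot: [0.643, 0.766, -0.008, -0.007]
force: [-16.7, -1.9, 13.0]
finger_gap: 0.0197
```

>>> {"api": "step_arm", "payload": {
  "commands": [
    [[0.1, 0.02, 0, 0, 0, 0, 2], [0.1, 0.02, 0, 0, 0, 0, 2]]
  ]
}}

```text
time: 10.35
position: [0.5844, -0.0505, 0.0054]
tcp_rot: [0.643, 0.766, -0.009, -0.009]
force: [-20.3, -2.8, 17.1]
finger_gap: 0.0199
```

Jammed: there was no motion while the force went from 14 to 20 N. I'll back away, lift, close the fingers and look.

>>> {"api": "step_arm", "payload": {
  "commands": [
    [[-1, -0.15, 0, 0, 0, 0, 2], [-1, -0.15, 0, 0, 0, 0, 2], [-1, -0.15, 0, 0, 0, 0, 2], [-1, -0.15, 0, 0, 0, 0, 2], [-0.5, -0.05, 0, 0, 0, 0, 2], [0, 0, 2, 0, 0, 0, 2], [0, 0, 3, 0, 0, 0, 2], [0, 0, 3, 0, 0, 0, 0], [0, 0, 3, 0, 0, 0, 0], [-4, -3, 1, 0, 0, 0, 0], [-4, -3, 0, 0, 0, 0, 0], [-4, -3, 0, 0, 0, 0, 0], [0, -4, 0, 0, 0, 0, 0], [0, -4, 0, 0, 0, 0, 0], [0, -4, 0, 0, 0, 0, 0], [0, 0, 0, 0, 0, 0, 0], [0, 0, 0, 0, 0, 0, 0]]
  ]
}}

```text
time: 12.05
position: [0.4312, -0.2644, 0.1261]
tcp_rot: [0.643, 0.766, 0.0, -0.0]
force: [-0.2, -0.0, 0.0]
finger_gap: 0.0002
```

```bash
python3 - <<'E'
from fit import *
np.set_printoptions(precision=4,suppress=True)
s=bot.read_state();print(s["time"],s["position"],s["force"],s["finger_gap"])
A=bot.snapshot("top");B=bot.snapshot("side")
for rk in(0,.05):
    M=masks("scale",[.706,.082],.05)
    for c in M: print(rk,c,*fit(lambda q:scale_pts(q,rk),{c:M[c]},[.706,.082,.17]))
for c in("top","side"):
    for r in bot.pinpoint("corner_top",c)[:2]: print(c,r["confidence"],at_z(c,r["uv"],.065))
    for r in bot.trace("wedge",c): print("wedge",c,r["confidence"],at_z(c,r["uv"],.012))
a=A[140:240,215:340,::-1];b=B[160:260,190:315,::-1]
cv2.imwrite("pics/f.png",np.hstack([cv2.resize(a,(400,320),interpolation=2),cv2.resize(b,(400,320),interpolation=2)]))
E
```

```text
12.05 [ 0.4312 -0.2644  0.1261] [-0.1612 -0.0025  0.0342] 0.0002342612798514949
0 top [0.7059 0.0815 0.1648] 0.04359724372625351
0 side [0.7029 0.0813 0.1614] 0.07147547602653503
0.05 top [0.7073 0.0834 0.1682] 0.04317428171634674
0.05 side [0.7038 0.0826 0.2   ] 0.07883475720882416
wedge top 0.77 [0.4011 0.0454 0.012 ]
wedge top 0.58 [ 0.6217 -0.0477  0.012 ]
wedge top 0.33 [0.704  0.0804 0.012 ]
side 0.66 [ 0.6431 -0.0454  0.065 ]
wedge side 0.91 [ 0.3514 -0.1162  0.012 ]
wedge side 0.89 [0.382  0.0458 0.012 ]
wedge side 0.48 [ 0.5954 -0.0367  0.012 ]
```

View pics/f.png

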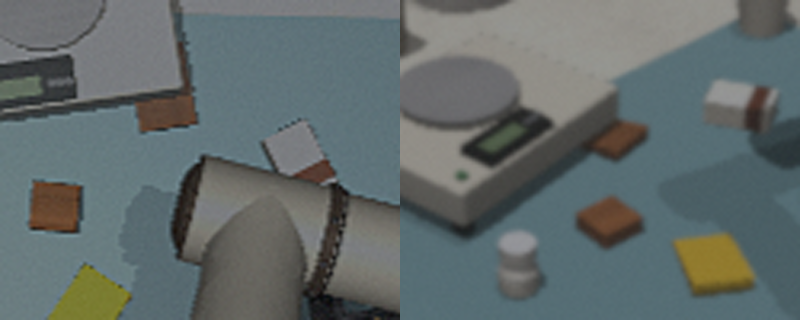

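The wedge sits under the near right corner, heel at about (168,120) in the left crop and overhanging the right casing edge by the expected 10 mm. The side fit favours level, and the neighbours haven't moved. Now the press at (0.645,-0.042).

>>> {"api": "step_arm", "payload": {
  "commands": [
    [[3.5, 3.7, 0, 0, 0, 0, 0], [3.5, 3.7, 0, 0, 0, 0, 0], [3.5, 3.7, 0, 0, 0, 0, 0], [3.5, 3.7, 0, 0, 0, 0, 0], [3.5, 3.7, 0, 0, 0, 0, 0], [3.8, 3.8, 0, 0, 0, 0, 0], [0, 0, 0, 0, 0, 0, 0], [0, 0, -2, 0, 0, 0, 0], [0, 0, -2, 0, 0, 0, 0], [0, 0, -1, 0, 0, 0, 0], [0, 0, 0, 0, 0, 0, 0], [0, 0, 0, 0, 0, 0, 0]]
  ]
}}

```text
time: 13.75
position: [0.639, -0.0472, 0.0769]
tcp_rot: [0.642, 0.767, 0.0, 0.0]
force: [-0.3, 0.5, -0.0]
finger_gap: 0.0008
```

>>> {"api": "step_arm", "payload": {
  "commands": [
    [[0, 0, -0.2, 0, 0, 0, 0], [0, 0, -0.2, 0, 0, 0, 0], [0, 0, -0.2, 0, 0, 0, 0], [0, 0, -0.2, 0, 0, 0, 0], [0, 0, -0.2, 0, 0, 0, 0], [0, 0, 0, 0, 0, 0, 0]]
  ]
}}

```text
time: 14.35
position: [0.6385, -0.0469, 0.0659]
tcp_rot: [0.642, 0.767, -0.0, -0.0]
force: [0.5, -0.6, 0.2]
finger_gap: 0.0002
```

>>> {"api": "step_arm", "payload": {
  "commands": [
    [[0, 0, -0.1, 0, 0, 0, 0], [0, 0, -0.1, 0, 0, 0, 0]]
  ]
}}

```text
time: 14.55
position: [0.6389, -0.0469, 0.0654]
tcp_rot: [0.642, 0.767, -0.0, 0.0]
force: [-2.8, 1.4, 8.2]
finger_gap: 0.0008
```

Contact came at 65.4 mm, which is the level height. I'll press a little more and hold.

>>> {"api": "step_arm", "payload": {
  "commands": [
    [[0, 0, -0.05, 0, 0, 0, 0], [0, 0, 0, 0, 0, 0, 0], [0, 0, 0, 0, 0, 0, 0], [0, 0, 0, 0, 0, 0, 0], [0, 0, 0, 0, 0, 0, 0], [0, 0, 0, 0, 0, 0, 0]]
  ]
}}

```text
time: 15.15
position: [0.6388, -0.0469, 0.0654]
tcp_rot: [0.642, 0.767, 0.0, 0.0]
force: [-3.4, 0.9, 7.7]
finger_gap: 0.0007
```

>>> {"api": "step_arm", "payload": {
  "commands": [
    [[0, 0, 1, 0, 0, 0, 0], [0, 0, 2, 0, 0, 0, 0], [0, 0, 3, 0, 0, 0, 0], [-3, -3, 3, 0, 0, 0, 0], [-4, -4, 3, 0, 0, 0, 0], [-4, -4, 0, 0, 0, 0, 0], [-4, -4, 0, 0, 0, 0, 0], [-4, -4, 0, 0, 0, 0, 0], [-3, -4, 0, 0, 0, 0, 0], [0, -4, 0, 0, 0, 0, 0], [0, -4, 0, 0, 0, 0, 0], [0, 0, 0, 0, 0, 0, 0], [0, 0, 0, 0, 0, 0, 0]]
  ]
}}

```text
time: 16.45
position: [0.4422, -0.3338, 0.1761]
tcp_rot: [0.643, 0.766, 0.0, -0.0]
force: [-0.3, 1.4, 0.5]
finger_gap: 0.0005
```

```bash
python3 - <<'E'
from fit import *
np.set_printoptions(precision=4,suppress=True)
s=bot.read_state();print(s["time"],s["position"],s["force"])
A=bot.snapshot("top");B=bot.snapshot("side")
M=masks("scale",[.706,.082],.05)
for rk in(0,.05): print(rk,"side",*fit(lambda q:scale_pts(q,rk),{"side":M["side"]},[.706,.082,.17]))
a=A[140:240,215:340,::-1];b=B[160:260,190:315,::-1]
cv2.imwrite("pics/g.png",np.hstack([cv2.resize(a,(400,320),interpolation=2),cv2.resize(b,(400,320),interpolation=2)]))
E
```

```text
16.45 [ 0.4422 -0.3338  0.1761] [-0.2823  1.3779  0.5457]
0 side [0.7028 0.0817 0.1766] 0.0748370960354805
0.05 side [0.7039 0.0829 0.2069] 0.07952644675970078
```

View pics/g.png

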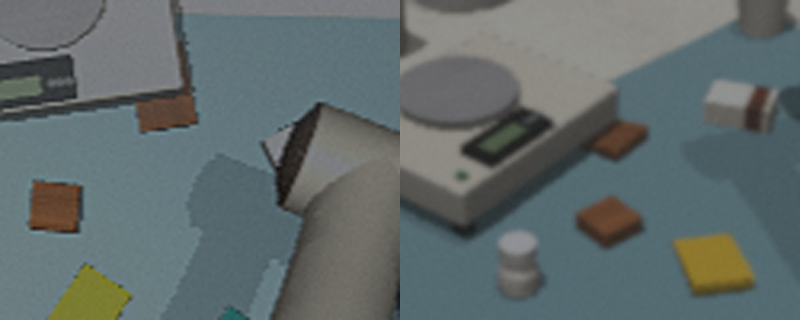

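The wedge and scale look the same as before the press, the neighbours are unmoved, and the arm is clear. Handing in.

```bash
python3 -c "
from workcell import bot
print(bot.hand_in())"
```

```text
the job is handed in; nothing more can be done
None
```

The scale now stands level on the wooden wedge under its near right foot. I pushed the wedge by its heel, thin end first, without gripping or lifting anything. I handed the job in at about 17 s, with the arm clear.

- **Wedge:** it slid in with about 11–14 N of push. It then jammed, with no more movement while the push rose to 20 N.
- **Press test:** I pressed about 10 mm from the point above the foot. Contact came at 65.4 mm, the height for a level scale. It held about 8 N for 0.6 s without giving.
- **Last pictures:** the wedge and scale looked unchanged after the press, and the nearby things were where they had been.
- **Weak check:** fitting the scale's outline in the side picture favoured level only slightly over leaning (error 0.075 against 0.080). The top picture could not tell the two apart. The evidence for level is therefore mainly the contact height and the jam.

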